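Release the specimen tubes into the tray

TASK

Push the steel tray along the bench until it stands squarely against the foot of the tube dispenser, centred under the chute's mouth. Then press down the black pad at the rear end of the dispenser's rocking lever so that its front end lifts the gate, hold it down until all three tubes have rolled out into the tray, and let the lever come back up. Do not lift the tray, touch the tubes or disturb the other things on the bench.

Things in the scene. Friction and masses are not known exactly. Their poses are not given: they have to be found in the camera images.
- dispenser: Tube dispenser, fixed to the bench: a sloping open-topped chute (85 mm wide inside, clear cheeks at most 113 mm high) on an aluminium base 140 (x) by 210 mm (y). Origin on the bench surface, under the chute. +y is the way the tubes roll down and out; x runs across the chute; z up. The base reaches from y = -160 to +50 mm, the chute from y = -85 to +100 mm.
- foot_face (a point): Middle of the flat front face of the dispenser's foot, at bench level (dispenser y = +50 mm). The face is 140 mm wide, 36 mm high and looks to the dispenser's +y; the tray is to stand against it. Same axes as the dispenser.
- chute_mouth (a point): Middle of the lower edge of the chute, where the tubes roll off: dispenser y = +100 mm, 50 mm high. It overhangs the foot by 50 mm with 45 mm clear beneath it, so the tray's rim passes under it.
- pivot (a point): Middle of the lever's pivot pin, which runs along the dispenser's x: dispenser y = +5 mm, 130 mm high, between two ears up to 140 mm high at x = +-49 mm.
- lever (a joint): Angle (rad) of the rocking lever, a 208 mm bar along the dispenser's y over the chute. 0 = at rest: bar level, gate shut. Grows as the rubber pad on its rear end is pressed down and its front end lifts the gate; stop at 0.38. The gate clears the tubes from about 0.23. A spring returns it to 0 when let go; the pad takes about 3 N to start and 5 to 6 N at the stop.
- lever_pad (a point): Black rubber finger pad on top of the lever's rear end, 44 (x) by 42 (y) by 8 mm thick. Point: centre of its top face, 135 mm behind the pivot (dispenser y = -130 mm), 142 mm high at rest. It travels on an arc about the pivot pin: at the stop it is 51 mm lower and 5 mm nearer the pivot. Nothing is in the way under it. Axes as the dispenser's, tilting with the lever.
- gate_edge (a point): Aluminium gate plate, 80 mm wide (x), 27 mm high, 4 mm thick, hanging across the chute from the lever's front end, 65 mm ahead of the pivot. Point: middle of its lower edge, 3 mm above the chute floor when shut; at the lever's stop it is 29 mm higher and 22 mm further forward.
- tray: Open steel tray, loose on the bench, 180 (its x) by 140 (its y) by 30 mm high, flat upright walls 3 mm thick, about 0.4 kg. Origin: centre of its underside. It starts 50 to 150 mm out from the foot, somewhat turned and off centre; its -y long side faces the foot. Against the foot, its origin is 120 mm along the dispenser's +y from the dispenser's origin.
- tube1: Capped specimen tube, white with flush black cap, 22 mm diameter, 80 mm long, about 30 g, lying across the chute behind the gate, number 1 from the gate. Origin: its middle, on its axis; x along the axis. It rolls freely and is out of the chute within about 1 s of the gate being lifted.
- tube2: Capped specimen tube, white with flush black cap, 22 mm diameter, 80 mm long, about 30 g, lying across the chute behind the gate, number 2 from the gate. Origin: its middle, on its axis; x along the axis. It rolls freely and is out of the chute within about 1 s of the gate being lifted.
- tube3: Capped specimen tube, white with flush black cap, 22 mm diameter, 80 mm long, about 30 g, lying across the chute behind the gate, number 3 from the gate. Origin: its middle, on its axis; x along the axis. It rolls freely and is out of the chute within about 1 s of the gate being lifted.
- petri_dishes: Bystander, not to be disturbed: stack of three closed Petri dishes, 93 mm across, 45 mm high. Origin: centre of its underside.
- beaker: Bystander: glass beaker, 68 mm across, 90 mm high. Origin: centre of its underside.
- standing_tube: Bystander: capped tube standing upright, 25 mm diameter, 80 mm high; not one of the three in the chute. Origin: centre of its underside.
- steel_bowl: Bystander: small steel bowl, 110 mm across, 55 mm high. Origin: centre of its underside.
- forceps: Bystander: steel forceps lying flat, 130 mm long, 6 mm high; origin at its middle.
- reagent_bottle: Bystander: brown reagent bottle, 64 mm across, 130 mm high. Origin: centre of its underside.

How it is judged:
On the way, in this order (a step that is already met when the one before it is completed fails the run):
1. the tray stands against the dispenser's foot, under the mouth (y of tray in the frame of dispenser between 0.11 and 0.135 m and x of tray in the frame of dispenser between -0.045 and 0.045 m and angle between the y axis of tray and the y axis of dispenser, either way round below 0.14 rad), for 0.2 s.
2. the lever's pad is pressed down with the fingers and the gate is lifted (all of step 1 and value of joint lever above 0.25 rad and contact force between the fingers and lever_c3 above 0.5 N), for 0.2 s.
At the end, for the whole second after the job is handed in: All three tubes lie at rest inside the tray (under 28 mm above its underside); the tray stands still within 15 mm of the foot, within 45 mm of centred on the chute and 0.14 rad of square; the lever is back up (below 0.04 rad) (all of step 1 and x of tube1 in the frame of tray between -0.087 and 0.087 m and y of tube1 in the frame of tray between -0.067 and 0.067 m and z of each of tube1, tube2, tube3 in the frame of tray below 0.028 m and linear speed of each of tube1, tube2, tube3 below 0.03 m/s and x of tube2 in the frame of tray between -0.087 and 0.087 m and y of tube2 in the frame of tray between -0.067 and 0.067 m and x of tube3 in the frame of tray between -0.087 and 0.087 m and y of tube3 in the frame of tray between -0.067 and 0.067 m and value of joint lever below 0.04 rad and linear speed of tray below 0.02 m/s); the robot touches nothing.
It fails at once if the tray is lifted or tipped instead of pushed along the bench (height (world z) of tray above 0.01 m or angle between tray's own z axis and vertical above 0.12 rad).
It fails at once if the robot touches a specimen tube (contact force between any of the fingers, the arm and tube1 above 0.3 N or contact force between any of the fingers, the arm and tube2 above 0.3 N or contact force between any of the fingers, the arm and tube3 above 0.3 N).
It fails at once if a bystander is pushed aside (over 20 mm) or tipped (distance of any of petri_dishes, beaker, standing_tube, steel_bowl, forceps, reagent_bottle from where it was at the start of the episode above 0.02 m or angle between any of petri_dishes, beaker, standing_tube, steel_bowl, forceps, reagent_bottle's own z axis and vertical above 0.3 rad).
It also fails if it takes over 48 s, if anything falls off the work surface, if the arm or the gripper's body presses on something with over 40 N, if the wrist force passes 120 N, or if a joint passes its speed limit or range.

ROBOT

A 7-joint arm with a two-finger parallel gripper is mounted at the origin on the work surface. World frame = base frame: x ahead of the robot, y to its left, z up, the work surface at z = 0. Lengths are in m, angles in rad, forces in N, time in s.
With the tool pointing down it reaches from about 0.4 to 0.85 m from the base axis. Payload 4.5 kg.
Tool frame: the origin (TCP) lies at the very end of the fingers, on their centre line; the grasp point (between the pads) lies 19 mm behind it (r.grip_depth is the distance from the TCP to the grasp point, in m); z points along the fingers, x is the direction in which the jaws open and shut, and the axes are right-handed (so a half turn about z gives the same grasp; the last joint's range is limited). The gripper opens to 88 mm and grips with 3 to 60 N. Pads are 18 mm wide; open, the fingers measure 123 mm over their backs; the gripper's body (75 mm by 187 mm) begins 45 mm behind the grasp point.
Start: joints at [1.354, 0.689, -0.195, 1.565, 0.157, 0.902, -0.215], TCP at [0.155, -0.605, 0.239] pointing down, gripper open.
Joint ranges: [-3.01, 3.01], [-0.46, 2.08], [-1.47, 1.51], [0.13, 2.56], [-1, 4.14], [0.04, 2.09], [-2.66, 2.66]. Speed limits (rad/s): [2.57, 2.57, 3.14, 3.14, 3.14, 3.14, 3.14].

INTERFACE

Orientations are given as a unit quaternion [x, y, z, w].
In Python, from plant import r gives the robot as it stands. The module is installed in compiled form; this text tells all that it offers.
- The arm moves only by the shell command python3 -m jog 'ROWS' [FORCE]. ROWS is JSON, a list of rows, each a list of 5 numbers: the shift along the tool's x, y, z in units of 1 m (1.0 is 1 m), then the turn about the tool's z in units of 360 degrees (1.0 is 360 degrees), then the closure, from 0 (fully open) to 1 (shut). In form: [[dx, dy, dz, yaw, fingers], ...]. A call has 1 to 20 rows; each row shifts and turns the commanded pose from where the row before left it, along the tool's axes as they then stand; what a row does not reach is not made up. A row lasts 1/10 s, in which the tool goes at most 50 mm and 8.59 degrees, less where a joint would pass 70% of its speed; a pose out of reach is approached as far as the arm can. A call with a number of a shift or a turn outside -1 to 1 is refused whole. A call with a gripper value outside its range is refused whole. The fingers move at their own pace and stop on an object; FORCE is the grip in N (left out, the last holds). Time passes only in rows, so rows that do not move let the fingers close. It gives the time, the measured TCP pose, the force and the opening at its end, in the units of the state.
- r.get_state(): the state, without advancing time (a new reading comes with each control period).
- r.snapshot(name): name is "scene" or "top"; returns the picture (384x512x3 uint8, red, green, blue); there is no depth.
- r.get_calibration(name): a dict with "mtx" (3x3 intrinsics, pixels), "R" (3x3) and "t" (3): a world point X has camera coordinates R X + t. Camera axes: x right, y down, z forward; pixel columns grow to the right and rows downward; lengths in m; the calibration is good to about 2 mm. A picture is of the moment at which its call begins. get_calibration takes no time and is no camera call.
- r.finish_job(): hands the job in, once; it reports no verdict.
Trained networks look in the newest picture that a camera, given by its name, has taken for a name from the list of things; names that differ only in an ending like _2 or _b are one class to them, and where a whole thing is asked for, a point or a joint stands for the part that bears it (a point fixed in the world has none). Each returns a list of dicts, best first, with "score" (0 to 1); they miss things now and then, are a little off and sometimes report something else, mostly with a low value. They report only what shows in the picture. A call takes as long as a camera call.
- r.cut_out(thing, camera): "pixels" (384x512 bool, what is visible of it) and "rect" ([left, top, right, bottom] in pixels, round what is visible of it).
The state is a dict: "clock": time; "q": joint angles; "qd": joint speeds; "joint_torque": joint torques, N m; "tool_pos": TCP position; "eef_rot": TCP orientation; "contact_force": force on the tool from outside, world axes, zero at the start; "moment": the same for the moment, N m; "opening": opening from 0.0 (shut) to 1.0 (fully open).
Only numpy, scipy, OpenCV 4.12 (cv2) and the standard library are available. Lean on these libraries where they do the work, as an engineer would, in place of code of your own. Each camera call takes 0.05 s, during which the arm holds its last target.

## Working session

There is one attempt and no reset: what is moved stays moved. The work goes in short steps, Python scripts to look and compute and a shell command to move; the robot and the scene stay as the last step left them, time stands still between calls to the robot, and variables do not carry over. Pictures are saved under pics/ and viewed, and the job is handed in when it is done.

```bash
mkdir -p pics; cat > h.py <<'E'
from plant import r
import numpy as np, cv2
def snap(c,n):
    im=r.snapshot(c); cv2.imwrite(f'pics/{n}.png',cv2.cvtColor(im,cv2.COLOR_RGB2BGR)); return im
def ray(c,uv,z):
    k=r.get_calibration(c);R=np.array(k['R']);t=np.array(k['t']);M=np.array(k['mtx'])
    C=-R.T@t; d=R.T@np.linalg.inv(M)@np.array([uv[0],uv[1],1.]); return C+d*(z-C[2])/d[2]
def proj(c,X):
    k=r.get_calibration(c);p=np.array(k['mtx'])@(np.array(k['R'])@np.array(X)+np.array(k['t'])); return p[:2]/p[2]
E
python3 - <<'E'
from h import *
snap('scene','s0');snap('top','t0')
for c in('scene','top'):
    k=r.get_calibration(c);print(c,-np.array(k['R']).T@np.array(k['t']),np.array(k['mtx'])[0,0]);print(np.round(k['R'],2))
s=r.get_state();print(s['clock'],s['tool_pos'],s['eef_rot'],s['opening'],s['contact_force'])
E
```

```text
scene [ 0.98116765 -0.22955531  0.9416757 ] 350.474946596666
[[ 0.6   0.8  -0.01]
 [ 0.67 -0.51 -0.53]
 [-0.43  0.31 -0.85]]
top [0.49625092 0.0667863  1.17722258] 426.71473911159654
[[ 0.01 -1.    0.  ]
 [-1.   -0.01 -0.05]
 [ 0.05 -0.   -1.  ]]
0.1 [ 0.15493438 -0.60492253  0.23800454] [ 7.90011338e-01 -6.13091690e-01 -6.79909667e-04 -4.49685420e-04] 1.00146684225859 [-0.10566486  0.1270745  -0.04246   ]
```

View pics/s0.png

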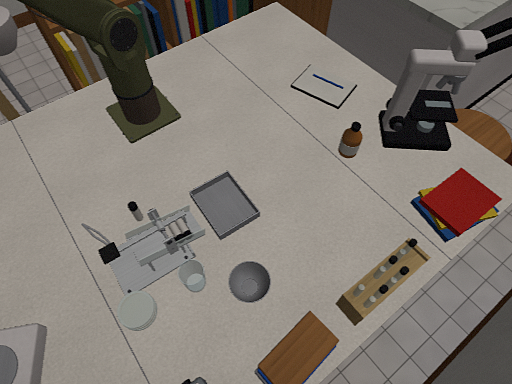

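View pics/t0.png

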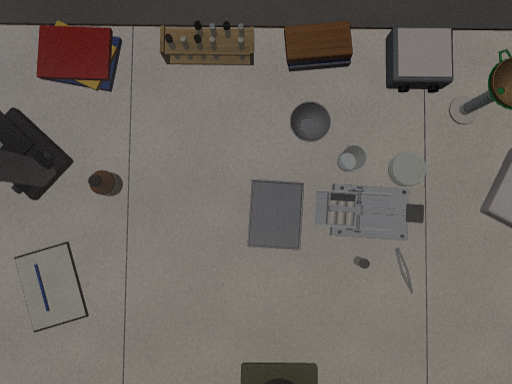

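The top view shows the tray at about (276,214) and the dispenser to its right at about (365,212), with the chute pointing left (world +y). The pad is at (415,213), the beaker at (352,158), the standing tube at (362,263), the forceps at (404,270) and the Petri dishes at (407,168).

```bash
python3 - <<'E'
from h import *
im=r.snapshot('top')
for n,z in (('tray',.03),('lever_pad',.142),('dispenser',.036),('foot_face',.0),('beaker',.09),('standing_tube',.08),('petri_dishes',.045),('forceps',.006),('steel_bowl',.05)):
    for o in r.cut_out(n,'top')[:2]:
        m=o['pixels'].astype(np.uint8)
        c=max(cv2.findContours(m,0,2)[0],key=cv2.contourArea)
        b=cv2.boxPoints(cv2.minAreaRect(c))+.0
        print(n,round(o['score'],2),m.sum(),o['rect'],[np.round(ray('top',p,z)[:2],3).tolist() for p in b])
        a=(b+.0); cen=b.mean(0); print('   cen',np.round(ray('top',cen,z)[:2],3), np.round(b,1).tolist())
cv2.imwrite('pics/z.png',cv2.resize(cv2.cvtColor(im[140:310,230:440],cv2.COLOR_RGB2BGR),None,fx=3.6,fy=3.5,interpolation=cv2.INTER_CUBIC))
E
```

```text
tray 0.59 3581 [248.4, 177.4, 301.5, 250.9] [[0.414, 0.093], [0.599, 0.082], [0.59, -0.063], [0.406, -0.051]]
   cen [0.502 0.015] [[245.8000030517578, 246.39999389648438], [250.89999389648438, 177.8000030517578], [304.3999938964844, 181.8000030517578], [299.3999938964844, 250.3000030517578]]
lever_pad 0.65 935 [327.0, 193.4, 422.3, 221.8] [[0.554, -0.103], [0.557, -0.339], [0.486, -0.338], [0.484, -0.103]]
   cen [ 0.52  -0.221] [[326.0, 193.0], [423.0, 193.0], [423.0, 222.0], [326.0, 222.0]]
dispenser 0.77 4341 [316.1, 181.9, 427.9, 242.3] [[0.45, -0.088], [0.59, -0.095], [0.577, -0.385], [0.437, -0.376]]
   cen [ 0.513 -0.236] [[313.6000061035156, 234.0], [316.5, 181.8000030517578], [424.6000061035156, 187.89999389648438], [421.70001220703125, 240.10000610351562]]
foot_face 0.86 4121 [315.6, 184.2, 422.7, 240.5] [[0.451, -0.091], [0.593, -0.1], [0.576, -0.4], [0.435, -0.389]]
   cen [ 0.513 -0.245] [[313.1000061035156, 233.10000610351562], [316.6000061035156, 181.6999969482422], [425.0, 188.89999389648438], [421.6000061035156, 240.3000030517578]]
beaker 0.87 612 [339.5, 145.1, 366
[... 443 characters left out ...]
296875]]
petri_dishes 0.74 1086 [389.6, 148.0, 427.6, 184.0] [[0.674, -0.284], [0.675, -0.386], [0.584, -0.385], [0.583, -0.284]]
   cen [ 0.629 -0.335] [[388.0, 151.0], [426.0, 151.0], [426.0, 185.0], [388.0, 185.0]]
forceps 0.49 224 [393.9, 245.8, 414.0, 292.3] [[0.41, -0.306], [0.418, -0.324], [0.301, -0.371], [0.293, -0.353]]
   cen [ 0.355 -0.339] [[392.0, 249.0], [398.70001220703125, 246.3000030517578], [416.20001220703125, 289.8999938964844], [409.3999938964844, 292.6000061035156]]
steel_bowl 0.58 1309 [289.8, 101.6, 331.2, 143.3] [[0.804, -0.021], [0.806, -0.125], [0.698, -0.126], [0.697, -0.022]]
   cen [ 0.751 -0.073] [[290.0, 101.0], [329.0, 101.0], [329.0, 141.0], [290.0, 141.0]]
```

View pics/z.png

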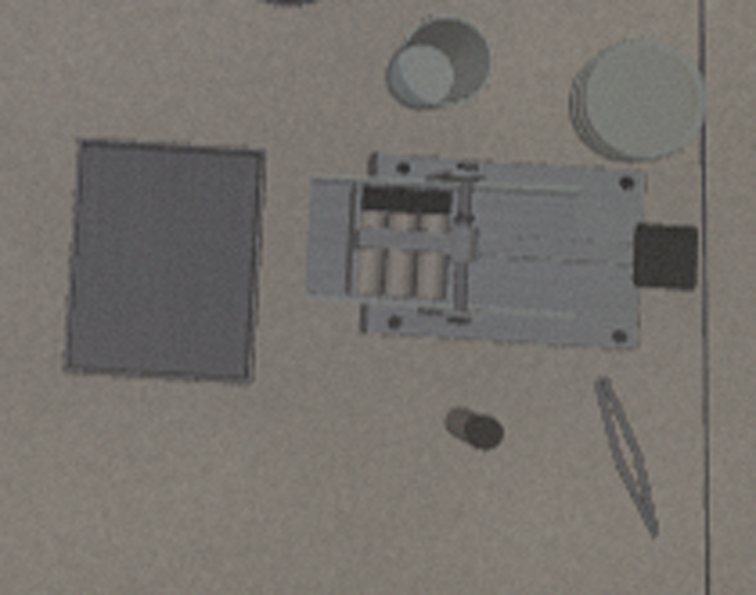

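```bash
python3 - <<'E'
from h import *
def P(l,z):
    X=np.array([ray('top',(230+x/3.6,140+y/3.5),z)[:2] for x,y in l]);return X
t=P([(78,139),(265,151),(254,383),(65,373)],.03);print('tray',t.mean(0).round(4),t.round(3).tolist())
print('sides',[np.linalg.norm(t[i]-t[i-1]).round(3) for i in range(4)],'yaw',np.arctan2(*(t[0]-t[3])[::-1]),np.arctan2(*(t[1]-t[2])[::-1]),np.arctan2(*(t[0]-t[1])[::-1])-np.pi/2)
p=P([(636,224),(698,227),(697,289),(634,287)],.142);print('pad',p.mean(0).round(4),p.round(3).tolist())
m=P([(310,178),(305,295)],.05);print('mouth',m.mean(0).round(4),m.round(3).tolist())
e=P([(465,165),(459,318)],.14);print('ears',e.mean(0).round(4),e.round(3).tolist())
for z in(.036,.01):
  b=P([(372,153),(646,170),(637,348),(361,333)],z);print('base',b.mean(0).round(4),b.round(3).tolist(),[np.linalg.norm(b[i]-b[i-1]).round(3) for i in range(4)])
print('axis', np.arctan2(*(m.mean(0)-p.mean(0))[::-1])-np.pi/2, np.linalg.norm(m.mean(0)-p.mean(0)))
E
```

```text
tray [0.5005 0.0128] [[0.594, 0.079], [0.586, -0.061], [0.408, -0.054], [0.414, 0.087]]
sides [np.float64(0.18), np.float64(0.14), np.float64(0.178), np.float64(0.141)] yaw -0.04137765330470927 -0.04006403702045395 -0.05418832731749834
pad [ 0.507  -0.3191] [[0.529, -0.299], [0.528, -0.341], [0.485, -0.34], [0.486, -0.297]]
mouth [ 0.5202 -0.0902] [[0.564, -0.092], [0.476, -0.089]]
ears [ 0.5161 -0.182 ] [[0.569, -0.184], [0.463, -0.18]]
base [ 0.5113 -0.2381] [[0.585, -0.14], [0.574, -0.344], [0.438, -0.336], [0.447, -0.132]] [np.float64(0.138), np.float64(0.204), np.float64(0.136), np.float64(0.204)]
base [ 0.5116 -0.2451] [[0.587, -0.145], [0.576, -0.353], [0.437, -0.346], [0.446, -0.137]] [np.float64(0.141), np.float64(0.209), np.float64(0.139), np.float64(0.209)]
axis -0.0574973433771242 0.22925034110080703
```

Dispenser: origin about (0.515, -0.190), yaw -0.057. In its frame the tray is at x = -26 mm, y = 202 mm, and within 0.01 rad of square. Plan: line the tool up with the dispenser axes, centre the tray by pushing its +x wall from inside, then push it home from the far side.

```bash
cat >> h.py <<'E'
O=np.array([.5148,-.190]);A=-.0575
def dis(p):
    d=np.array(p[:2])-O;c,s=np.cos(A),np.sin(A);return np.array([c*d[0]+s*d[1],-s*d[0]+c*d[1]])
def wor(x,y):
    c,s=np.cos(A),np.sin(A);return O+[c*x-s*y,s*x+c*y]
def st():
    s=r.get_state();q=s['eef_rot'];a=np.arctan2(2*q[0]*q[1],q[0]**2-q[1]**2)
    print('t',round(s['clock'],2),'dis',dis(s['tool_pos']).round(4),'z',round(s['tool_pos'][2],4),'yawrel',round(a-A,4),'F',np.round(s['contact_force'],1),'op',round(s['opening'],2))
E
python3 -m jog '[[0,0,0,-0.0223,1],[0,0,0,-0.0223,1],[0,0,0,-0.0223,1],[0,0,0,-0.0223,1],[0,0,0,-0.0223,1],[0,0,0,-0.0223,1],[0,0,0,-0.0223,1],[0,0,0,-0.0223,1],[0,0,0,-0.0223,1],[0,0,0,0,1]]'
python3 -c 'from h import *;st()'
```

```text
clock: 1.6
tool_pos: [0.1548, -0.6055, 0.2386]
eef_rot: [1.0, -0.03, 0.0, -0.0]
contact_force: [-0.6, 0.9, -0.6]
opening: 0.12
t 1.6 dis [-0.3355 -0.4355] z 0.2386 yawrel -0.0015 F [-0.6  0.9 -0.6] op 0.12
```

```bash
python3 -m jog '[[0.0223,-0.0424,0,0,1],[0.0223,-0.0424,0,0,1],[0.0223,-0.0424,0,0,1],[0.0223,-0.0424,0,0,1],[0.0223,-0.0424,0,0,1],[0.0223,-0.0424,0,0,1],[0.0223,-0.0424,0,0,1],[0.0223,-0.0424,0,0,1],[0.0223,-0.0424,0,0,1],[0.0223,-0.0424,0,0,1],[0.0223,-0.0424,0,0,1],[0.0223,-0.0424,0,0,1],[0.0223,-0.0424,0,0,1],[0.0223,-0.0424,0,0,1],[0.0223,-0.0424,0,0,1],[0,0,0,0,1]]'
python3 -c 'from h import *;st();snap("scene","s1")'
```

```text
clock: 3.2
tool_pos: [0.53, 0.0184, 0.2396]
eef_rot: [1.0, -0.026, 0.003, -0.003]
contact_force: [-0.6, -0.6, 0.1]
opening: 0.005
t 3.2 dis [0.0032 0.209 ] z 0.2396 yawrel 0.0051 F [-0.6 -0.6  0.1] op 0.01
```

View pics/s1.png

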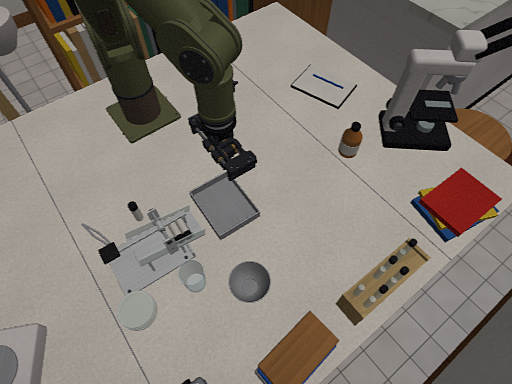

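The closed gripper hangs over the tray (about (225,165)) with nothing else nearby. I'll lower it inside the tray.

```bash
python3 -m jog '[[0,0.003,0.04,0,1],[0,0.003,0.04,0,1],[0,0,0.04,0,1],[0,0,0.04,0,1],[0,0,0.03,0,1],[0,0,0.02,0,1],[0,0,0.014,0,1],[0,0,0,0,1],[0,0,0,0,1]]'
python3 -c 'from h import *;st()'
```

```text
clock: 4.15
tool_pos: [0.526, 0.0026, 0.0151]
eef_rot: [1.0, -0.031, -0.0, 0.0]
contact_force: [-0.2, 0.1, -0.3]
opening: 0.007
t 4.15 dis [1.000e-04 1.929e-01] z 0.0151 yawrel -0.004 F [-0.2  0.1 -0.3] op 0.01
```

```bash
python3 -m jog '[[0.01,-0.008,0,0,1],[0.01,0,0,0,1],[0.01,0,0,0,1],[0.005,0,0,0,1],[0.005,0,0,0,1],[0.004,0,0,0,1],[0.004,0,0,0,1],[0.004,0,0,0,1],[0.004,0,0,0,1],[0.004,0,0,0,1],[0,0,0,0,1],[0,0,0,0,1]]'
python3 - <<'E'
from h import *
st();im=snap('top','t1');cv2.imwrite('pics/t1.png',cv2.resize(cv2.cvtColor(im[140:310,230:440],cv2.COLOR_RGB2BGR),None,fx=3.6,fy=3.5,interpolation=cv2.INTER_CUBIC))
E
```

```text
clock: 5.35
tool_pos: [0.5872, 0.0082, 0.0146]
eef_rot: [1.0, -0.03, 0.001, -0.0]
contact_force: [-1.2, 0.3, -0.2]
opening: 0.005
t 5.35 dis [0.0609 0.202 ] z 0.0146 yawrel -0.0016 F [-1.2  0.3 -0.2] op 0.01
```

View pics/t1.png

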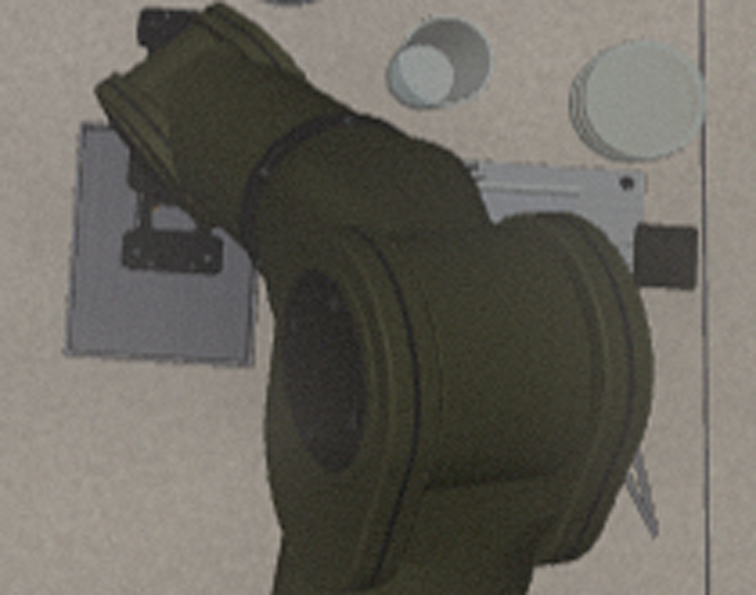

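The tray moved about 13 mm in +x: its upper edge went from row 139 to 124 and its lower edge from 372 to 354. About 12 mm more is needed.

```bash
python3 -m jog '[[0.004,0,0,0,1],[0.004,0,0,0,1],[0.004,0,0,0,1],[0,0,0,0,1],[0,0,0,0,1],[-0.01,0,0,0,1],[-0.01,0,-0.01,0,1],[0,0,-0.03,0,1],[0,0,-0.03,0,0],[0,-0.03,-0.03,0,0],[0,-0.04,0,0,0],[0,-0.04,0,0,0],[0,-0.03,0,0,0],[0,0,0,0,0]]'
python3 - <<'E'
from h import *
st();im=snap('top','t2');cv2.imwrite('pics/t2.png',cv2.resize(cv2.cvtColor(im[140:310,230:440],cv2.COLOR_RGB2BGR),None,fx=3.6,fy=3.5,interpolation=cv2.INTER_CUBIC))
E
```

```text
clock: 6.8
tool_pos: [0.5872, 0.1562, 0.1157]
eef_rot: [1.0, -0.026, 0.001, -0.003]
contact_force: [-1.0, 0.9, -0.1]
opening: 0.526
t 6.8 dis [0.0524 0.3497] z 0.1157 yawrel 0.0063 F [-1.   0.9 -0.1] op 0.53
```

View pics/t2.png

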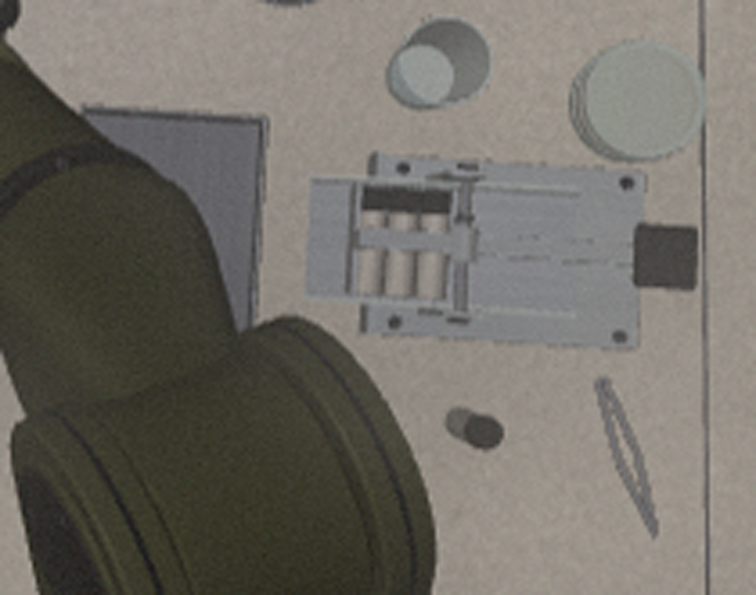

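The tray's near corner is at (267,119), so it moved about 25 mm in total, is centred, and is still close to square. Next: open the fingers, come down behind the far wall and push.

```bash
python3 -m jog '[[-0.025,0,0,0,0],[-0.027,0,0.02,0,0],[0,0,0.03,0,0],[0,0,0.03,0,0],[0,0,0.02,0,0],[0,0,0,0,0],[0,0,0,0,0]]'
python3 -c 'from h import *;st()'
```

```text
clock: 7.55
tool_pos: [0.5353, 0.1504, 0.0149]
eef_rot: [1.0, -0.03, 0.0, 0.0]
contact_force: [-0.3, -1.0, -0.2]
opening: 1.003
t 7.55 dis [0.0009 0.341 ] z 0.0149 yawrel -0.0028 F [-0.3 -1.  -0.2] op 1.0
```

```bash
python3 -m jog '[[0,0.02,0,0,0],[0,0.02,0,0,0],[0,0.006,0,0,0],[0,0.006,0,0,0],[0,0.006,0,0,0],[0,0.006,0,0,0],[0,0.006,0,0,0],[0,0.006,0,0,0],[0,0.006,0,0,0],[0,0.006,0,0,0],[0,0.006,0,0,0],[0,0.006,0,0,0],[0,0.006,0,0,0],[0,0.006,0,0,0],[0,0.006,0,0,0],[0,0.004,0,0,0],[0,0,0,0,0],[0,0,0,0,0]]'
python3 - <<'E'
from h import *
st();im=snap('top','t3');cv2.imwrite('pics/t3.png',cv2.resize(cv2.cvtColor(im[140:310,230:440],cv2.COLOR_RGB2BGR),None,fx=3.6,fy=3.5,interpolation=cv2.INTER_CUBIC))
E
```

```text
clock: 9.35
tool_pos: [0.527, 0.028, 0.0144]
eef_rot: [1.0, -0.03, -0.001, 0.001]
contact_force: [-0.2, -0.1, -0.7]
opening: 0.999
t 9.35 dis [-0.0003  0.2184] z 0.0144 yawrel -0.0028 F [-0.2 -0.1 -0.7] op 1.0
```

View pics/t3.png

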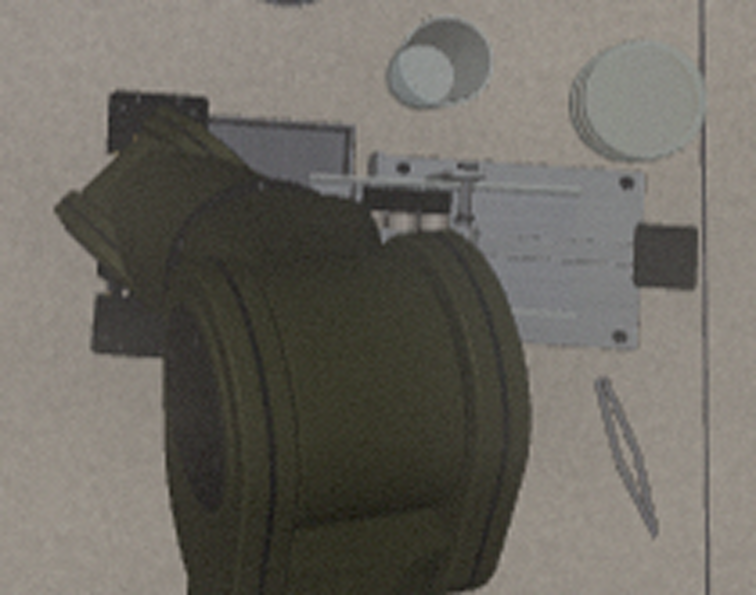

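The tray is 10–15 mm short of the foot (tray edge at column 354, foot at about 370). I'll creep in from here.

```bash
python3 -m jog '[[0,0.003,0,0,0],[0,0.003,0,0,0],[0,0.003,0,0,0],[0,0.002,0,0,0],[0,0.002,0,0,0],[0,0,0,0,0]]';python3 -c 'from h import *;st()'
python3 -m jog '[[0,0.002,0,0,0],[0,0.001,0,0,0],[0,0,0,0,0]]';python3 -c 'from h import *;st()'
```

```text
clock: 10.0
tool_pos: [0.5269, 0.016, 0.0147]
eef_rot: [1.0, -0.03, -0.0, 0.0]
contact_force: [0.1, 0.5, 0.5]
opening: 0.997
t 10.0 dis [2.000e-04 2.064e-01] z 0.0147 yawrel -0.0019 F [0.1 0.5 0.5] op 1.0
clock: 10.3
tool_pos: [0.5268, 0.0136, 0.0147]
eef_rot: [1.0, -0.029, 0.0, 0.0]
contact_force: [0.7, 1.7, -0.8]
opening: 0.998
t 10.3 dis [0.0003 0.2039] z 0.0147 yawrel -0.0015 F [ 0.7  1.7 -0.8] op 1.0
```

```bash
for i in 1; do python3 -m jog '[[0,0.0015,0,0,0],[0,0.0015,0,0,0],[0,0,0,0,0]]';done
python3 - <<'E'
from h import *
st();im=snap('top','t4');cv2.imwrite('pics/t4.png',cv2.resize(cv2.cvtColor(im[140:310,230:440],cv2.COLOR_RGB2BGR),None,fx=3.6,fy=3.5,interpolation=cv2.INTER_CUBIC))
E
```

```text
clock: 10.6
tool_pos: [0.5267, 0.0112, 0.0148]
eef_rot: [1.0, -0.029, 0.0, -0.0]
contact_force: [-0.1, 1.8, -0.4]
opening: 1.005
t 10.6 dis [0.0003 0.2015] z 0.0148 yawrel -0.0009 F [-0.1  1.8 -0.4] op 1.01
```

View pics/t4.png

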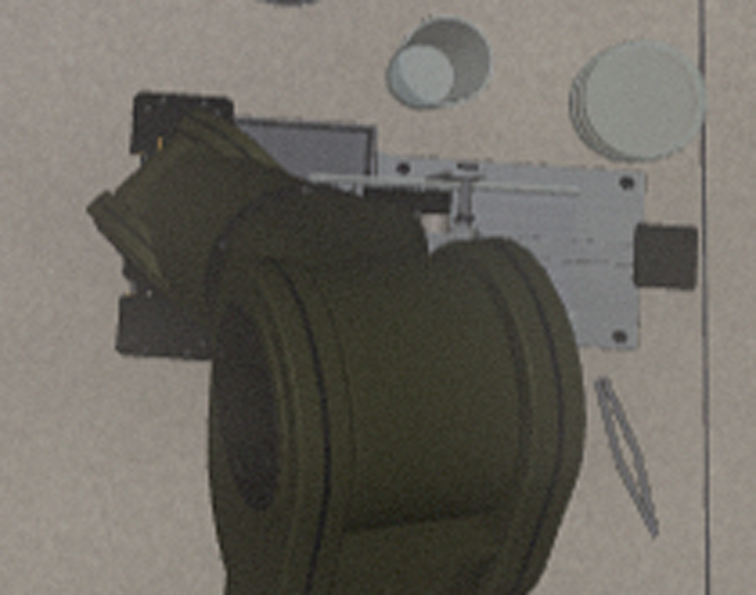

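The near edge now reaches the foot at about column 376. A few more 1 mm steps will confirm contact by force.

```bash
python3 -m jog '[[0,0.001,0,0,0],[0,0,0,0,0]]';python3 -m jog '[[0,0.001,0,0,0],[0,0,0,0,0]]';python3 -m jog '[[0,0.001,0,0,0],[0,0,0,0,0]]'; python3 -c 'from h import *;st()'
```

```text
clock: 10.85
tool_pos: [0.5266, 0.0111, 0.0148]
eef_rot: [1.0, -0.029, 0.0, -0.001]
contact_force: [-0.5, 4.3, -0.2]
opening: 1.0
clock: 11.05
tool_pos: [0.5265, 0.011, 0.0148]
eef_rot: [1.0, -0.029, 0.0, -0.002]
contact_force: [-0.5, 6.0, 0.4]
opening: 1.001
clock: 11.25
tool_pos: [0.5263, 0.011, 0.0148]
eef_rot: [1.0, -0.028, 0.0, -0.002]
contact_force: [-0.8, 7.8, 0.2]
opening: 1.001
t 11.25 dis [-1.000e-04  2.013e-01] z 0.0148 yawrel 0.0013 F [-0.8  7.8  0.2] op 1.0
```

The tray is seated: 7.8 N with no further travel. I'll back off, rise and view.

```bash
python3 -m jog '[[0,-0.01,0,0,0],[0,-0.03,0,0,0],[0,-0.03,-0.02,0,0],[0,0,-0.05,0,1],[0,0,-0.05,0,1],[0,0,-0.05,0,1],[0,0,-0.05,0,1],[0,0,0,0,1]]'
python3 - <<'E'
from h import *
st();im=snap('top','t5');snap('scene','s5');cv2.imwrite('pics/t5.png',cv2.resize(cv2.cvtColor(im[140:310,230:440],cv2.COLOR_RGB2BGR),None,fx=3.6,fy=3.5,interpolation=cv2.INTER_CUBIC))
E
```

```text
clock: 12.05
tool_pos: [0.5341, 0.0779, 0.2409]
eef_rot: [1.0, -0.031, 0.006, -0.001]
contact_force: [0.1, 0.5, -0.4]
opening: 0.571
t 12.05 dis [0.0039 0.2686] z 0.2409 yawrel -0.0039 F [ 0.1  0.5 -0.4] op 0.57
```

View pics/t5.png

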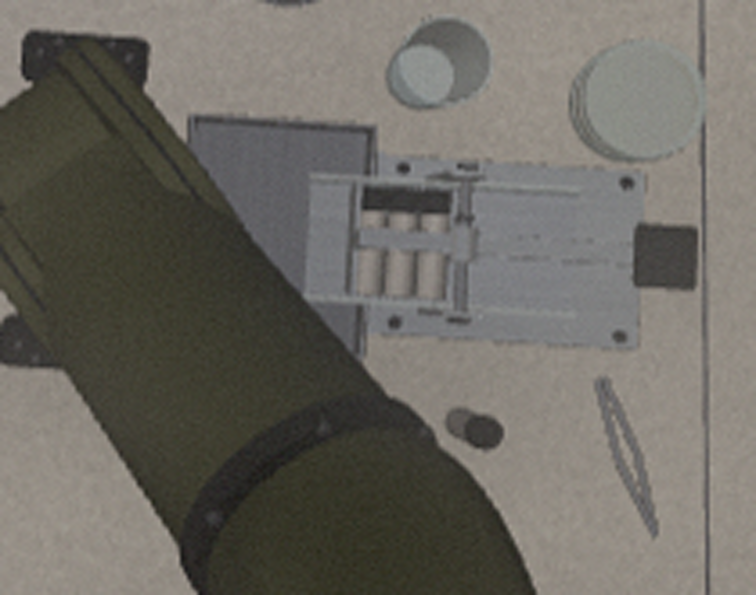

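View pics/s5.png

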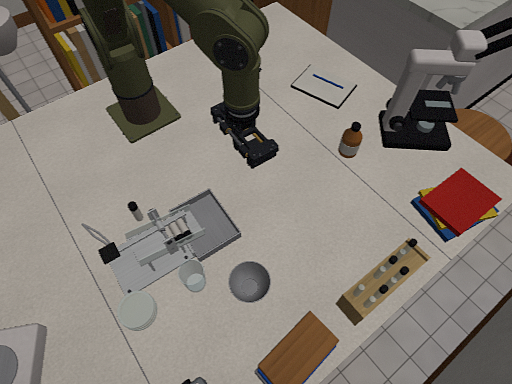

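```bash
python3 - <<'E'
from h import *
for p in [(190,116),(376,127),(362,354)]: print(dis(ray('top',(230+p[0]/3.6,140+p[1]/3.5),.03)))
E
python3 -m jog '[[0,0.04,0,0,1],[0,0.04,0,0,1],[0,0.04,0,0,1],[0,0.04,0,0,1],[0,0.04,0,0,1],[0,0.04,0,0,1],[0,0.04,0,0,1],[0,0.04,0,0,1],[-0.003,0.04,0,0,1],[0,0.04,0,0,1],[0,0,0,0,1],[0,0,0,0,1]]'; python3 -c 'from h import *;st()'
```

```text
[0.08673928 0.19083219]
[0.08791833 0.05116376]
[-0.08672464  0.05119305]
clock: 13.35
tool_pos: [0.5021, -0.3223, 0.2323]
eef_rot: [1.0, -0.031, -0.002, -0.001]
contact_force: [0.7, 0.3, -0.4]
opening: 0.004
t 13.35 dis [-0.0051 -0.1328] z 0.2323 yawrel -0.0043 F [ 0.7  0.3 -0.4] op 0.0
```

The tray is at x ≈ 0, y ≈ 0.121, square. Descending onto the pad.

```bash
python3 -m jog '[[0.004,0,0.03,0,1],[0,0,0.03,0,1],[0,0,0.015,0,1],[0,0,0,0,1],[0,0,0,0,1]]'; python3 -c 'from h import *;st();snap("scene","s6")'
```

```text
clock: 13.85
tool_pos: [0.5082, -0.3201, 0.1595]
eef_rot: [1.0, -0.028, -0.0, -0.001]
contact_force: [0.3, 0.5, 0.2]
opening: 0.003
t 13.85 dis [ 0.0009 -0.1303] z 0.1595 yawrel 0.0008 F [0.3 0.5 0.2] op 0.0
```

View pics/s6.png

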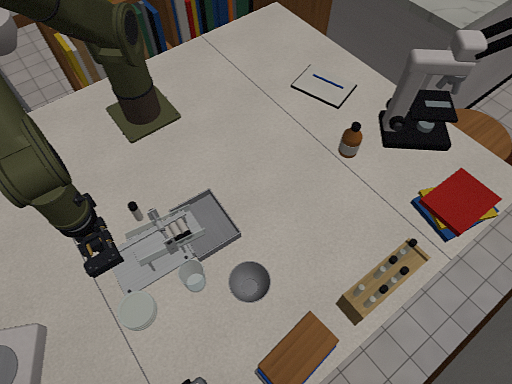

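The gripper is right above the pad (about (105,255) in the picture). Pressing and holding.

```bash
python3 -m jog '[[0,0,0.01,0,1],[0,0,0.01,0,1],[0,0,0.01,0,1],[0,0,0.01,0,1],[0,0,0.01,0,1],[0,0,0.01,0,1],[0,0,0.003,0,1],[0,0,0,0,1],[0,0,0,0,1],[0,0,0,0,1],[0,0,0,0,1],[0,0,0,0,1],[0,0,0,0,1],[0,0,0,0,1],[0,0,0,0,1],[0,0,0,0,1],[0,0,0,0,1],[0,0,0,0,1]]'; python3 -c 'from h import *;st();snap("scene","s7")
im=snap("top","t7");cv2.imwrite("pics/t7.png",cv2.resize(cv2.cvtColor(im[140:310,230:440],cv2.COLOR_RGB2BGR),None,fx=3.6,fy=3.5,interpolation=cv2.INTER_CUBIC))'
```

```text
clock: 15.7
tool_pos: [0.5079, -0.3216, 0.0971]
eef_rot: [1.0, -0.029, -0.0, -0.0]
contact_force: [-0.1, 0.4, 4.3]
opening: 0.001
t 15.7 dis [ 0.0006 -0.1317] z 0.0971 yawrel -0.0014 F [-0.1  0.4  4.3] op 0.0
```

View pics/s7.png

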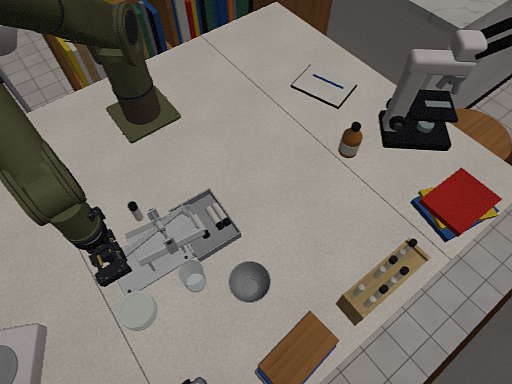

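View pics/t7.png

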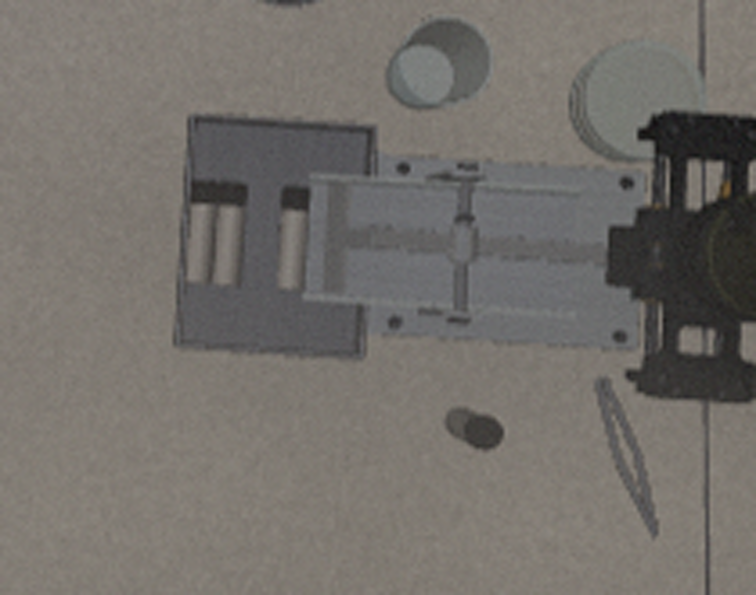

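All three tubes are in the tray (columns ~200, 228 and 293 in the zoom), the chute is empty, and the pad is held down at 4.3 N. Releasing straight up.

```bash
python3 -m jog '[[0,0,-0.01,0,1],[0,0,-0.01,0,1],[0,0,-0.01,0,1],[0,0,-0.01,0,1],[0,0,-0.01,0,1],[0,0,-0.02,0,1],[0,0,-0.04,0,1],[0,0,-0.04,0,1],[0,0.04,0,0,1],[0,0.04,0,0,1],[0,0.04,0,0,1],[0,0.04,0,0,1],[0,0,0,0,1],[0,0,0,0,1],[0,0,0,0,1],[0,0,0,0,1],[0,0,0,0,1]]'; python3 -c 'from h import *;st();snap("scene","s8")
im=snap("top","t8");cv2.imwrite("pics/t8.png",cv2.resize(cv2.cvtColor(im[140:310,230:440],cv2.COLOR_RGB2BGR),None,fx=3.6,fy=3.5,interpolation=cv2.INTER_CUBIC))
for p in [(190,116),(376,127),(362,354),(178,345)]: print(dis(ray("top",(230+p[0]/3.6,140+p[1]/3.5),.03)))'
```

```text
clock: 17.5
tool_pos: [0.4992, -0.48, 0.247]
eef_rot: [1.0, -0.028, 0.0, -0.0]
contact_force: [0.5, -0.2, -0.3]
opening: 0.008
t 17.5 dis [ 0.001  -0.2904] z 0.247 yawrel 0.0009 F [ 0.5 -0.2 -0.3] op 0.01
[0.08673928 0.19083219]
[0.08791833 0.05116376]
[-0.08672464  0.05119305]
[-0.08935362  0.18813808]
```

View pics/t8.png

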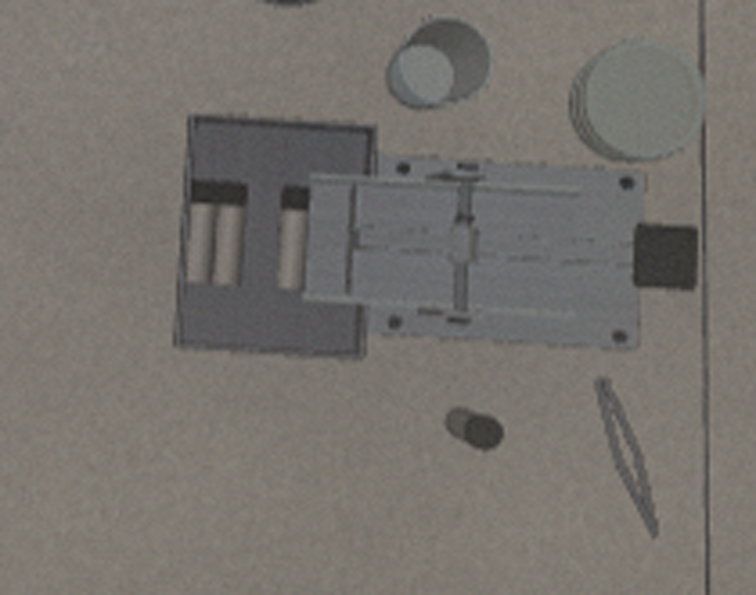

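View pics/s8.png

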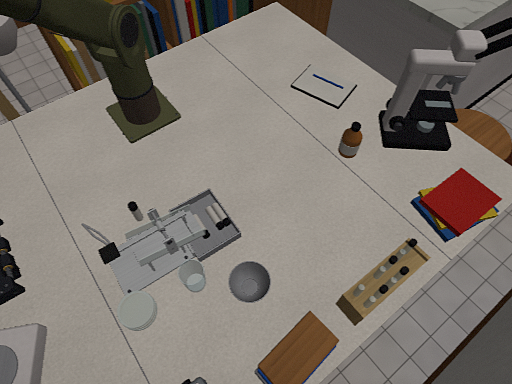

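The lever is level with the pad back at (665,257), the gate is shut, and the tubes lie still at the same columns as before. The bystanders haven't moved and the arm is clear.

```bash
python3 -c 'from h import *;print(r.finish_job())'
```

```text
the job is handed in; nothing more can be done
None
```

The job is done and handed in at about 17.5 s on the clock. All three tubes are in the tray, and the tray is against the dispenser's foot.

- **Tray:** I pushed its +x wall from inside to centre it, about 25 mm, then pushed the far side with open fingers until it met the foot. The force rose to 7.8 N with no further travel. The last picture puts it centred to within a few mm, at y of about 0.120 m, and square.
- **Lever:** I pressed the pad down about 45 mm with closed fingers, to a measured 4.3 N. I held it for over a second while the tubes rolled out, then released it.
- **Last checks:** The tubes lay at the same places in two pictures about 1.8 s apart. The lever was level with the gate shut, the bystanders looked unmoved, and the arm was clear with only sensor noise on the force reading.
- **Limits:** I judged the lever angle and the tubes' rest from the pictures, as neither is measured directly. The network outlines for the tray, pad and dispenser were off, so I read their corners off enlarged pictures instead. No check failed.

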